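# Clear the cut-off saw bed with the rake

### The arm

A 6-joint arm with a two-finger parallel gripper is mounted at the origin on a cart in front of the work surface, level with it; the furniture and walls round the work are solid. World frame = base frame: x ahead of the robot, y to its left, z up, the work surface at z = 0. Lengths are in m, angles in rad, forces in N, time in s.
With the tool pointing down it reaches from about 0.35 to 0.975 m from the base axis. Payload 4.9 kg.
Tool frame: the origin (TCP) lies at the very end of the fingers, on their centre line; the grasp point (between the pads) lies 19 mm behind it; z points along the fingers, y is the line along which they close (so a half turn about z gives the same grasp; the last joint's range is limited). The gripper opens to 85 mm and grips with 20 to 120 N. Pads are 22 mm wide; open, the fingers measure 114 mm over their backs; the gripper's body (76 mm by 85 mm) begins 54 mm behind the grasp point. The pads swing forward as they close: fully open they stand 13 mm farther back than shut.
Start: joints at [-0.119, 0.053, 1.613, -0, 1.476, -0.119], TCP at [0.625, 0, 0.2] pointing down, gripper open.
Joint ranges: [-3.01, 3.01], [-1.01, 2.22], [0.06, 2.58], [-1.02, 4.17], [0.09, 2.62], [-3.14, 3.14]. Speed limits (rad/s): [2.57, 2.57, 3.14, 3.14, 3.14, 3.14].

### API

Orientations are given as a rotation vector (axis times angle).
In Python, from station import ctrl, imaging gives the robot as it stands.
- The arm moves only by the tool play_rows, never from a script. Its argument "series" is a list of rows, each a list of 3 entries, a list of its own where there are three numbers: the opening, from 0 (shut) to 1 (fully open), then the shift along the tool's x, y, z each as a share of 0.05 m, from -1 to 1, then the turn, a rotation vector about the tool's x, y, z each as a share of 8 degrees, from -1 to 1. In form: [[grip, [dx, dy, dz], [ax, ay, az]], ...]. A call has 1 to 8 rows; each row shifts and turns the commanded pose from where the row before left it, along the tool's axes as they then stand; what a row does not reach is not made up. A row lasts 1/8 s, in which the tool goes at most 62.5 mm and 10.7 degrees, less where a joint would pass 70% of its speed; a pose out of reach is approached as far as the arm can. A call with a number of a shift or a turn outside -1 to 1 is refused whole. A call with a gripper value outside its range is refused whole. The fingers move at their own pace and stop on an object; "force" is the grip in N (left out, the last holds). Time passes only in rows, so rows that do not move let the fingers close. It gives the time, the measured TCP pose, the force, the opening and the grip force at its end, in the units of the state.
- ctrl.get_obs(): the state, without advancing time (a new reading comes with each control period).
- imaging.get_image(name): name is "scene" or "side" or "wrist"; returns a dict with "color" (420x560x3 uint8, blue, green, red), "fx", "fy", "cx", "cy" (pixels), "extrinsics" (4x4, takes a point from world to camera coordinates); the wrist camera has in their place "hand_eye" (4x4, takes a point from camera to tool coordinates, whose origin is the TCP and whose axes are the flange's). Camera axes: x right, y down, z forward; pixel columns grow to the right and rows downward; lengths in m; the calibration is good to about 2 mm. A picture is of the moment at which its call begins: read the wrist's pose just before it. There is no depth.
- ctrl.finish_job(): hands the job in; it is judged then, once.
The state is a dict: "t": time; "q": joint angles; "dq": joint speeds; "effort": joint torques, N m; "tool_pos": TCP position; "tool_rot": TCP orientation; "contact_force": force on the tool from outside, world axes, zero at the start; "wrist_torque": the same for the moment, N m; "opening": finger opening in m; "grip_force": force on a finger pad.
Only numpy, scipy, OpenCV 4.12 (cv2) and the standard library are available. Lean on these libraries where they do the work, as an engineer would, in place of code of your own. Each camera call takes 0.05 s, during which the arm holds its last target. There are 200 camera calls.

### The job

Clear the bench cut-off saw for the next job: slide its length stop fully home against the shoulder at the left end of its rail and flip the cam lever fully down to clamp it there, which also makes room for the rake; with the rake, which has to slant in under the saw head, sweep all three offcuts along the fence off the right end of the bed into the scrap tin, and stand the rake back upright on the bench. The offcuts have sharp burrs: never touch them with the gripper, and do not knock the screwdriver or the vee block away.

Things in the scene. Friction and masses are not known exactly. Their poses are not given: they have to be found in the camera images.
- saw: Bench cut-off saw, fixed. Origin on the bench under the middle of its bed; x points away from the operator to the fence, y left along the bed, z up. Bed x -65..65, y -120..120 mm, top 95 mm above the bench. Fence: upright face at x = 65 mm all along the bed, 64 mm high. The offcuts start on the bed within 95 mm of the fence, between y = 42 and -118 mm.
- bed_end (a point): Right end of the bed (y = -120 mm), on the bed top, 48 mm in front of the fence; axes as the saw's. This end is open: what is pushed past it to the right drops into the scrap tin.
- shield_edge (a point): Middle of the upper front edge of the head's clear chip shield, 230 mm above the bed and 108 mm in front of the fence; the shield is 114 mm wide (y) and runs from here down and back to 70 mm in front of the fence, 164 mm above the bed. A black saw handle reaches nearly as far forward just left of it. So an upright gripper cannot follow the fence; one that leans 30 degrees back to the operator can.
- wheel (a point): Lowest point of the saw's wheel: 68 mm above the bed, 25 mm in front of the fence. Head, wheel and guard do not move; a tool part up to 60 mm high passes under them everywhere. Left of y = 46 mm (saw's axes) nothing stands above the bed but the stop's arm.
- scrap_tin: Open steel tin hooked under the right end of the bed, fixed to the saw, axes as the saw's. Origin: on the bench under its centre. 128 (x) x 124 (y) x 86 mm high, walls 3 mm; its rim is 9 mm below the bed top.
- stop (a joint): Slide of the length stop on the rail in front of the bed, m: 0.050 = home, touching the fixed shoulder at the left end; 0 = 50 mm to the right of it. It slides with 2 to 3 N while the lever is up; clamped, it holds.
- stop_push (a point): Middle of the right side of the stop's dark saddle (40 mm long in y), the place to push it left. Over the rail, 13 mm above the rail's top, which is free to the right of it. The face is 22 mm high and 45 mm wide (x). The lever's pivot lies 20 mm to the left at this height. The stop's arm (14 mm thick, 3 to 41 mm above the bed, 13 mm left of this point) reaches across the bed to the fence.
- lever (a joint): Cam lever on the stop, rad: 0 = upright (free), 1.50 = flat to the left, at its limit (clamped). It turns about the saw's x. Free to about 0.5, then the cam bites the rail and resists with about 5 to 20 N at the grip, goes over centre near 1.3 and stays down; let go before that, it springs back.
- lever_tip (a point): End of the cam lever's black grip, 71 mm from the pivot. With the stop home the pivot is at x -84, y 100 mm in the saw's axes, 103 mm above the bench. The grip is 20 mm wide (x), 14 mm thick, 22 mm long, its right side 6 mm off the line to the pivot. Flat, it points left, its upper side 109 mm above the bench, free below.
- rake: Rake: rectangular aluminium tube 95 (x) x 30 (y) x 45 mm (z) that stands on the bench by itself, with a wooden handle leaning 30 degrees from vertical towards the rake's -x. Origin: centre of the tube's underside; x along the tube, z up. Either 95 x 45 mm side pushes. 0.17 kg; held at the handle it turns in a weak grip: grip firmly.
- rake_grip (a point): Where to grip the rake: on the handle's axis, 54 mm towards the rake's -x and 114 mm above its underside; axes as the rake's. The handle is 20 mm thick (rake's y) and 26 mm wide, and runs on 28 mm above and 40 mm below this point along its axis.
- square_bar: Offcut: solid square steel bar 22 x 66 x 22 mm, long side along its y; origin: its centre.
- square_tube: Offcut: square aluminium tube 26 x 68 x 26 mm, long side along its y; origin: its centre.
- flat_bar: Offcut: flat steel bar 30 x 62 x 14 mm, long side along its y; origin: its centre.
- screwdriver_1: Bystander: screwdriver 207 mm long lying on the bench in front of the saw; origin: centre of the underside.
- vee_block: Bystander: small steel vee block 57 x 56 x 34 mm on the bench in front of the scrap tin; origin: centre of the underside.

How it is judged:
On the way:
1. the rake pushes an offcut ((contact force between rake and square_bar above 0.1 N or contact force between rake and square_tube above 0.1 N or contact force between rake and flat_bar above 0.1 N)).
At the end, for the whole second after the job is handed in: Stop within 2.5 mm of its shoulder, cam lever beyond 1.3 rad; the origins of all three offcuts inside the scrap tin, below its rim, at rest; the rake standing upright (within 0.1 rad) on the bench, underside within 10 mm of the bench top, at rest (value of joint stop above 0.0475 m and value of joint lever above 1.3 rad and x of square_bar in the frame of scrap_tin between -0.062 and 0.062 m and y of square_bar in the frame of scrap_tin between -0.06 and 0.06 m and z of each of square_bar, square_tube, flat_bar in the frame of scrap_tin below 0.086 m and linear speed of each of square_bar, square_tube, flat_bar below 0.03 m/s and x of square_tube in the frame of scrap_tin between -0.062 and 0.062 m and y of square_tube in the frame of scrap_tin between -0.06 and 0.06 m and x of flat_bar in the frame of scrap_tin between -0.062 and 0.062 m and y of flat_bar in the frame of scrap_tin between -0.06 and 0.06 m and height (world z) of rake below 0.01 m and angle between rake's own z axis and vertical below 0.1 rad and linear speed of rake below 0.02 m/s); the robot touches nothing.
It fails at once if the gripper or arm touches an offcut (contact force between any of the fingers, the arm and square_bar above 0.5 N or contact force between any of the fingers, the arm and square_tube above 0.5 N or contact force between any of the fingers, the arm and flat_bar above 0.5 N).
It fails at once if the screwdriver or the vee block is knocked more than 25 mm away (distance of any of screwdriver_1, vee_block from where it was at the start of the episode above 0.025 m).
It also fails if it takes over 69 s, if anything falls off the work surface, if the arm or the gripper's body presses on something with over 40 N, if the wrist force passes 120 N, or if a joint passes its speed limit or range.

## Working session

There is one attempt and no reset: what is moved stays moved. The work goes in short steps, Python scripts to look and compute and a tool call to move; the robot and the scene stay as the last step left them, time stands still between calls to the robot, and variables do not carry over. Pictures are saved under pics/ and viewed, at most 10 in all, crops included, and the job is handed in when it is done.

Besides the shell and the picture viewer there is one more tool, called after ">>>" as name(argument=value, ...), one argument or row to a line, values as JSON. play_rows: Moves the arm, as the interface text tells. Shift numbers are shares of 0.05 m and turn numbers shares of 8 degrees, none past 1 either way. Its arguments: {"type":"object","properties":{"series":{"type":"array"},"force":{"type":"number"}},"required":["series"]}

```bash
mkdir -p pics; ls; cat > h.py <<'E'
import numpy as np,cv2
from station import ctrl,imaging
from scipy.spatial.transform import Rotation as R
def snap(n,fn=None):
    o=ctrl.get_obs(); d=imaging.get_image(n)
    if fn: cv2.imwrite('pics/'+fn,d['color'])
    K=np.array([[d['fx'],0,d['cx']],[0,d['fy'],d['cy']],[0,0,1]])
    if 'extrinsics' in d: E=np.array(d['extrinsics'])
    else:
        T=np.eye(4);T[:3,:3]=R.from_rotvec(o['tool_rot']).as_matrix();T[:3,3]=o['tool_pos']
        E=np.linalg.inv(T@np.array(d['hand_eye']))
    return d['color'],K,E
def ray(K,E,u,v):
    C=np.linalg.inv(E); return C[:3,3],C[:3,:3]@np.linalg.inv(K)@np.array([u,v,1.])
def onz(K,E,u,v,z):
    c,d=ray(K,E,u,v); return c+d*(z-c[2])/d[2]
def proj(K,E,p):
    q=K@(E[:3,:3]@np.asarray(p,float)+E[:3,3]); return q[:2]/q[2]
def tri(a,b):
    A=[];B=[]
    for c,d in(a,b):
        d=d/np.linalg.norm(d);P=np.eye(3)-np.outer(d,d);A.append(P);B.append(P@c)
    return np.linalg.lstsq(np.vstack(A),np.hstack(B),rcond=None)[0]
E
python3 - <<'E'
from h import *
import pickle
D={n:snap(n,n+'0.png') for n in('scene','side','wrist')}
pickle.dump(D,open('d0.pkl','wb'))
for n in D: print(n,D[n][1],np.linalg.inv(D[n][2]).round(3))
o=ctrl.get_obs();print(o)
E
```

```text
pics
scene [[465.62242723   0.         275.89331245]
 [  0.         465.62242723 201.20083288]
 [  0.           0.           1.        ]] [[ 0.743 -0.465  0.481 -0.04 ]
 [-0.669 -0.518  0.534 -0.464]
 [ 0.001 -0.718 -0.696  0.957]
 [ 0.     0.     0.     1.   ]]
side [[526.26038018   0.         276.98536407]
 [  0.         526.26038018 206.20754526]
 [  0.           0.           1.        ]] [[-0.901 -0.32   0.294  0.173]
 [-0.434  0.645 -0.629  0.745]
 [ 0.012 -0.694 -0.719  0.923]
 [ 0.     0.     0.     1.   ]]
wrist [[325.67252096   0.         281.71492369]
 [  0.         325.67252096 201.87254354]
 [  0.           0.           1.        ]] [[ 1.     0.001 -0.003  0.625]
 [-0.    -0.948 -0.319  0.082]
 [-0.003  0.319 -0.948  0.374]
 [ 0.     0.     0.     1.   ]]
{'t': 0.15, 'q': array([-1.19026061e-01,  5.32283914e-02,  1.61399210e+00, -3.08975606e-07,
        1.47596215e+00, -1.18990950e-01]), 'dq': array([ 0.00031313, -0.00109476, -0.00305187,  0.00029483,  0.0007268 ,
        0.00037086]), 'effort': array([ 5.10442842e-04, -3.94241810e+01, -3.70721948e+01, -1.15854355e-04,
        4.61802789e-03,  5.00508997e-05]), 'tool_pos': array([6.24469474e-01, 4.74777797e-05, 1.99323018e-01]), 'tool_rot': array([-2.22059652e+00, -2.22051862e+00,  1.54363663e-03]), 'contact_force': array([ 0.11053119, -0.2965574 , -0.5977697 ]), 'wrist_torque': array([-0.0701892 ,  0.00232581,  0.06307475]), 'grip_force': 0.0, 'opening': 0.08548770797871497}
```

View pics/scene0.png

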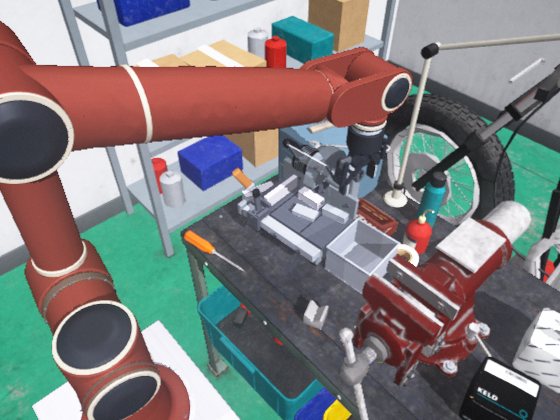

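View pics/side0.png

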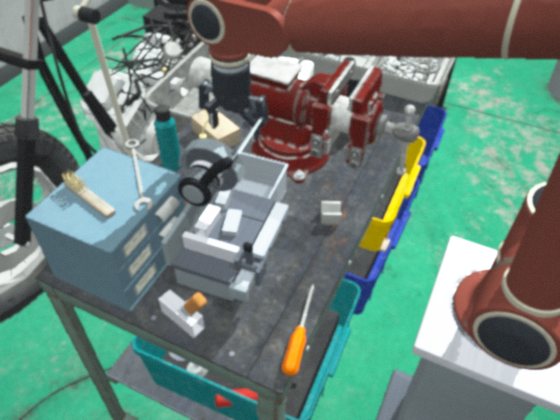

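View pics/wrist0.png

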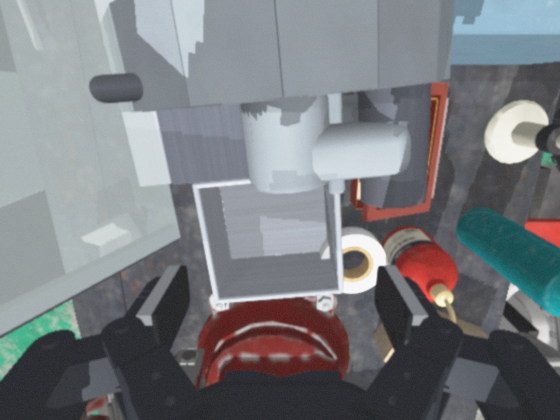

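The scene view shows the saw near (300,215), the tin at (360,250), the screwdriver at (212,248), the vee block at (315,313) and the rake at about (243,185). In the side view the rake is at (185,310), the black lever grip at (247,250) and the tin at (255,180). I'll enlarge both.

```bash
python3 - <<'E'
from h import *
import pickle
D=pickle.load(open('d0.pkl','rb'))
def crop(n,x,y,w,h,s,fn):
    im=cv2.resize(D[n][0][y:y+h,x:x+w],None,fx=s,fy=s,interpolation=cv2.INTER_CUBIC)
    for k in range(0,w,20): cv2.putText(im,str(x+k),(k*s,8),0,.35,(0,0,255),1);cv2.line(im,(k*s,10),(k*s,16),(0,0,255),1)
    for k in range(0,h,20): cv2.putText(im,str(y+k),(0,k*s+4),0,.35,(0,0,255),1)
    cv2.imwrite('pics/'+fn,im)
crop('scene',225,160,180,140,4,'sc1.png')
crop('side',150,150,150,195,3,'si1.png')
E
```

```text
(no output)
```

View pics/sc1.png

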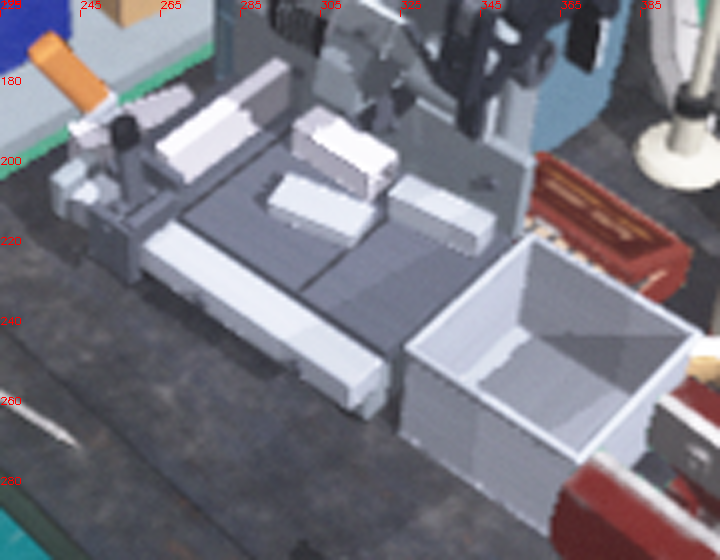

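View pics/si1.png

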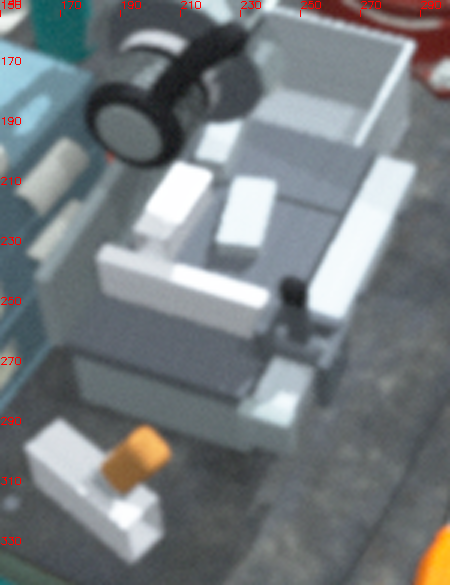

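```bash
python3 - <<'E'
from h import *
import pickle
D=pickle.load(open('d0.pkl','rb'))
def sc(u,v,z): return onz(*D['scene'][1:],225+u/4,160+v/4,z)
def si(u,v,z): return onz(*D['side'][1:],150+u/3,150+v/3,z)
def p(n,*a): print(n,*[np.round(x*1000,0)[:2] for x in a])
p('tin sc NL FL FR NR',*[sc(*q,.086) for q in((405,345),(530,235),(698,333),(580,458))])
p('tin si FR NR NL',*[si(*q,.086) for q in((270,12),(413,43),(360,140))])
p('rail top sc z~.09: Lnear,Rnear,Rfar ',*[sc(*q,.09) for q in((143,245),(350,403),(388,365))])
p('rail si Rfar? Rnear Lnear',*[si(*q,.09) for q in((385,157),(415,167),(330,320))])
p('bed L si far,near',*[si(*q,.095) for q in((60,345),(240,395))])
p('rake tube top si +x left,+x right,-x..,',*[si(*q,.045) for q in((27,450),(60,420),(160,495),(127,525))])
p('rake tube bot si',*[si(*q,.0) for q in((30,480),(133,562),(160,535))])
p('bar ends sc',*[sc(*q,.11) for q in((145,150),(235,95))])
print('gripend tri',tri(ray(*D['scene'][1:],225+125/4,160+120/4),ray(*D['side'][1:],150+293/3,150+283/3)))
print('handle end tri',tri(ray(*D['scene'][1:],225+40/4,160+45/4),ray(*D['side'][1:],150+157/3,150+442/3)))
# screwdriver, vee
print('sd',[onz(*D['scene'][1:],*q,.0)[:2].round(3) for q in((185,233),(213,250),(245,272))],'vee',[onz(*D['scene'][1:],*q,.034)[:2].round(3) for q in((315,308),)])
p('offcuts sc',*[sc(*q,z) for q,z in(((345,140),.12),((322,203),.11),((445,205),.117))])
p('offcuts si',*[si(*q,z) for q,z in(((180,195),.12),((245,205),.11),((218,138),.117))])
E
```

```text
tin sc NL FL FR NR [547.   4.] [675.  15.] [ 688. -109.] [ 560. -122.]
tin si FR NR NL [ 673. -106.] [ 552. -124.] [542.  -7.]
rail top sc z~.09: Lnear,Rnear,Rfar  [480. 172.] [488.  -7.] [525.  -2.]
rail si Rfar? Rnear Lnear [516.   5.] [492.   4.] [483. 159.]
bed L si far,near [630. 259.] [505. 242.]
rake tube top si +x left,+x right,-x.., [629. 312.] [622. 283.] [532. 303.] [540. 331.]
rake tube bot si [636. 309.] [540. 332.] [535. 307.]
bar ends sc [525. 222.] [606. 222.]
gripend tri [0.48877742 0.19973082 0.17221433]
handle end tri [0.51570196 0.32078908 0.1416329 ]
sd [array([0.35 , 0.344]), array([0.371, 0.243]), array([0.388, 0.13 ])] vee [array([ 0.428, -0.079])]
offcuts sc [622. 134.] [578. 109.] [629.  51.]
offcuts si [615. 128.] [575. 108.] [621.  65.]
```

The saw comes out at about (0.579, 0.128) with a yaw of about +5.7°. The rake is at about (0.581, 0.307) with a yaw of about −12.5°, and the stop is about 20 mm short of home. I'll back off, turn the tool so that its y lies along the saw's y, and lean it 30°.

>>> play_rows(
  series=[
    [0,[0,-0.8,-0.2],[0,0,0]],
    [0,[0,-0.8,-0.6],[0,0,0]],
    [0,[0,-0.8,-0.6],[0,0,-1]],
    [0,[0,-0.6,-0.6],[0,0,-1]],
    [0,[0,0,0],[0,0,-1]],
    [0,[0,0,0],[0,0,-1]],
    [0,[0,0,0],[0,0,-1]],
    [0,[0,0,0],[0,0,-1]],
  ],
  force=110,
)

```text
t: 1.15
tool_pos: [0.475, -0.0041, 0.2999]
tool_rot: [-1.119, -2.935, 0.0]
contact_force: [-0.3, -0.7, -1.8]
opening: -0.0001
grip_force: 0.0
```

>>> play_rows(
  series=[
    [0,[0,0,0],[0,0,-1]],
    [0,[0,0,0],[0,0,-1]],
    [0,[0,0,0],[0,0,-1]],
    [0,[0,0,0],[0,0,-1]],
    [0,[0,0,0],[0,0,-1]],
    [0,[0,0,0],[0,0,-1]],
    [0,[0,0.7,0],[0,-1,0]],
    [0,[0,0.7,0],[0,-1,0]],
  ],
)

```text
t: 2.15
tool_pos: [0.4683, 0.0659, 0.3002]
tool_rot: [-0.147, 2.855, 0.022]
contact_force: [-1.4, 0.9, 0.3]
opening: -0.0003
grip_force: 0.0
```

>>> play_rows(
  series=[
    [0,[0,0.7,0],[0,-1,0]],
    [0,[0,0.7,0],[0,-0.75,0]],
    [0,[0,0,0],[0,0,0]],
  ],
)

```text
t: 2.52
tool_pos: [0.4588, 0.1369, 0.299]
tool_rot: [-0.143, 2.615, 0.038]
contact_force: [-0.0, -0.3, 0.2]
opening: -0.0005
grip_force: 0.0
```

```bash
python3 - <<'E'
from h import *
import pickle
o=ctrl.get_obs();M=R.from_rotvec(o['tool_rot']).as_matrix()
print(o['t'],o['tool_pos'].round(4),M.round(3),o['opening'])
D=snap('wrist','w1.png');pickle.dump(D,open('w1.pkl','wb'))
E
```

```text
2.525 [0.4588 0.1369 0.299 ] [[-0.861 -0.109  0.496]
 [-0.094  0.994  0.055]
 [-0.499  0.    -0.866]] -0.0004906061209915617
```

View pics/w1.png

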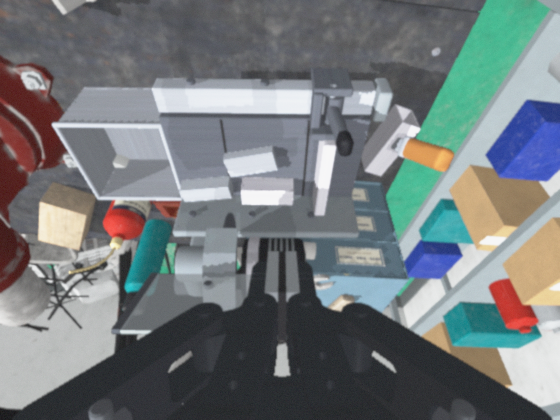

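The wrist view shows the whole job. The tin rim corners are at (53,123), (160,123), (182,205) and (98,197), and the fence foot line at about row 207. The saddle is at (312–355, 70–95) with the lever tip at (345,145), the stop arm runs from (325,140) to (320,215), the shoulder is at (383,95), and the rake is at (390,140) with its orange handle end at (440,158).

```bash
python3 - <<'E'
from h import *
import pickle
I,K,E=pickle.load(open('w1.pkl','rb'))
def w(u,v,z): return onz(K,E,u,v,z)
def S(p,o=(.579,.128),a=np.radians(5.7)):
    d=np.array(p[:2])-o; return np.array([np.cos(a)*d[0]+np.sin(a)*d[1],-np.sin(a)*d[0]+np.cos(a)*d[1]])
def p(n,*a): print(n,*[(x*1000).round(0)[:2] for x in a],'| saw',*[(S(x)*1000).round(0) for x in a])
p('tin NR NL FL FR',*[w(*q,.086) for q in((53,123),(160,123),(182,205),(98,197))])
p('rail top',*[w(*q,.09) for q in((155,82),(157,112),(312,82),(309,115))])
p('saddle top R near/far',*[w(*q,.114) for q in((311,70),(314,93))])
p('shoulder R',*[w(*q,.10) for q in((376,85),(376,112))])
p('lever tip',w(345,145,.174))
p('fence foot',*[w(*q,.095) for q in((185,207),(300,207),(355,207))])
p('bed far right corner/near R',*[w(*q,.095) for q in((183,204),(161,115))])
p('arm R side top',*[w(*q,.136) for q in((316,140),(313,215))])
p('square(white long),',*[w(*q,z) for q,z in(((267,190),.12),((250,160),.112),((206,190),.117))])
m=(cv2.inRange(cv2.cvtColor(I,cv2.COLOR_BGR2HSV),(8,150,120),(20,255,255)))
m[:, :385]=0;m[:,460:]=0;m[:125]=0;m[180:]=0
c=max(cv2.findContours(m,0,2)[0],key=cv2.contourArea);print(cv2.minAreaRect(c))
D=pickle.load(open('d0.pkl','rb'))
print('handle end tri',tri(ray(K,E,442,158),ray(*D['scene'][1:],225+40/4,160+45/4)),tri(ray(K,E,442,158),ray(*D['side'][1:],150+157/3,150+442/3)))
print('rake tube top corners',*[w(*q,.045)[:2].round(3) for q in((398,107),(420,123),(384,174),(364,167))])
print(S((.581,.307)))
# pixel of predicted things for check
for n,P in (('handle end -x54',None),):pass
E
```

```text
tin NR NL FL FR [ 556. -124.] [542.   1.] [690.   9.] [ 685. -112.] | saw [ -48. -249.] [ -49. -123.] [  99. -129.] [  82. -249.]
rail top [488.   6.] [525.   2.] [470. 170.] [510. 173.] | saw [-103. -112.] [ -67. -120.] [-104.   52.] [-64.  52.]
saddle top R near/far [446. 163.] [469. 170.] | saw [-129.   48.] [-106.   53.]
shoulder R [461. 234.] [492. 244.] | saw [-107.  117.] [-75. 124.]
lever tip [483. 197.] | saw [-89.  78.]
fence foot [683.  16.] [665. 186.] [656. 268.] | saw [  93. -122.] [91. 49.] [ 90. 131.]
bed far right corner/near R [677.  14.] [525.   7.] | saw [  86. -123.] [ -66. -115.]
arm R side top [509. 178.] [632. 197.] | saw [-65.  57.] [59. 64.]
square(white long), [607. 133.] [565. 110.] [619.  55.] | saw [29.  3.] [-15. -17.] [ 32. -77.]
((422.75006103515625, 152.75001525878906), (34.78504943847656, 19.289892196655273), 18.43494987487793)
handle end tri [0.51279477 0.31482275 0.14632057] [0.51581586 0.31918629 0.13781449]
rake tube top corners [0.515 0.291] [0.535 0.33 ] [0.631 0.314] [0.62  0.279]
[0.01976835 0.17791631]
```

```bash
cat >> h.py <<'E'
SO=np.array([.579,.128]);SA=np.radians(5.7)
SR=np.array([[np.cos(SA),-np.sin(SA)],[np.sin(SA),np.cos(SA)]])
def s2w(x,y,z): return np.r_[SO+SR@np.array([x,y]),z]
def w2s(p): return np.r_[SR.T@(np.asarray(p[:2])-SO),p[2]]
def leg(T,a=None):
    "tool-axis units from a (default measured) to each world target in turn"
    o=ctrl.get_obs();M=R.from_rotvec(o['tool_rot']).as_matrix();a=o['tool_pos'] if a is None else a
    print('t',o['t'],'saw',w2s(o['tool_pos']).round(4))
    for t in T: print('->',np.round(t,3),'units',(M.T@(t-a)/.05).round(2)); a=t
E
python3 - <<'E'
from h import *
leg([s2w(-.084,.025,.18),s2w(-.084,.025,.102),s2w(-.084,.068,.102),s2w(-.084,.045,.102),s2w(-.084,.045,.21),s2w(-.084,.060,.21),s2w(-.084,.06,.158)])
E
```

```text
t 2.575 saw [-0.1179  0.0197  0.2997]
-> [0.493 0.145 0.18 ] units [0.61 0.1  2.41]
-> [0.493 0.145 0.102] units [0.78 0.   1.35]
-> [0.489 0.187 0.102] units [-0.01  0.86  0.  ]
-> [0.491 0.164 0.102] units [ 0.   -0.46 -0.  ]
-> [0.491 0.164 0.21 ] units [-1.08 -0.   -1.87]
-> [0.489 0.179 0.21 ] units [-0.   0.3  0. ]
-> [0.489 0.179 0.158] units [0.52 0.   0.9 ]
```

>>> play_rows(
  series=[
    [0,[0.2,0.05,0.8],[0,0,0]],
    [0,[0.2,0.05,0.8],[0,0,0]],
    [0,[0.2,0,0.8],[0,0,0]],
    [0,[0.26,0,0.45],[0,0,0]],
    [0,[0.26,0,0.45],[0,0,0]],
    [0,[0.26,0,0.45],[0,0,0]],
    [0,[0,0,0],[0,0,0]],
  ],
)

```text
t: 3.45
tool_pos: [0.4927, 0.1421, 0.1003]
tool_rot: [-0.135, 2.621, 0.035]
contact_force: [-0.5, -0.9, 0.7]
opening: -0.0006
grip_force: 0.0
```

>>> play_rows(
  series=[
    [0,[0,0.15,0],[0,0,0]],
    [0,[0,0.15,0],[0,0,0]],
    [0,[0,0.12,0],[0,0,0]],
    [0,[0,0.12,0],[0,0,0]],
    [0,[0,0.1,0],[0,0,0]],
    [0,[0,0.1,0],[0,0,0]],
    [0,[0,0.05,0],[0,0,0]],
    [0,[0,0,0],[0,0,0]],
  ],
)

```text
t: 4.45
tool_pos: [0.4897, 0.183, 0.1033]
tool_rot: [-0.138, 2.615, 0.037]
contact_force: [0.3, -0.4, 0.0]
opening: -0.0001
grip_force: 0.0
```

>>> play_rows(
  series=[
    [0,[0,0.08,0],[0,0,0]],
    [0,[0,0.08,0],[0,0,0]],
  ],
)

```text
t: 4.7
tool_pos: [0.489, 0.1909, 0.1034]
tool_rot: [-0.137, 2.615, 0.037]
contact_force: [0.0, -0.3, 0.3]
opening: -0.0002
grip_force: 0.0
```

>>> play_rows(
  series=[
    [0,[0,0.06,0],[0,0,0]],
    [0,[0,0.06,0],[0,0,0]],
  ],
)

```text
t: 4.95
tool_pos: [0.4883, 0.197, 0.1034]
tool_rot: [-0.137, 2.615, 0.037]
contact_force: [0.5, 1.0, -0.1]
opening: 0.0001
grip_force: 0.0
```

```bash
python3 - <<'E'
from h import *
import pickle
leg([])
D=snap('wrist','w2.png');pickle.dump(D,open('w2.pkl','wb'))
E
```

```text
t 4.95 saw [-0.0834  0.0777  0.1034]
```

View pics/w2.png

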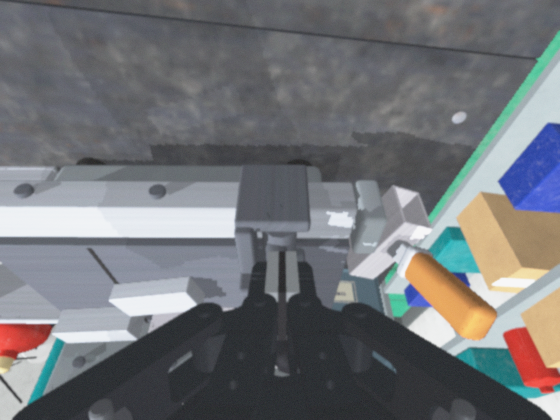

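The wrist view shows the dark saddle at columns 237–310, rows 165–232, still about 25 mm short of the shoulder at (368,200). The fingers are in line with it and beyond it, so they missed it. I'll check the projections.

```bash
python3 - <<'E'
from h import *
import pickle
I,K,E=pickle.load(open('w2.pkl','rb'))
o=ctrl.get_obs();print('tcp px',proj(K,E,o['tool_pos']))
for u,v in((237,228),(310,232),(237,195),(240,165),(310,168),(0,235),(230,237),(0,206),(357,182),(352,235)):
  print((u,v),*[(z,(w2s(onz(K,E,u,v,z))*1000).round(0)[:2]) for z in(.07,.09,.114)])
E
```

```text
tcp px [283.21239997 238.38680147]
(237, 228) (0.07, array([-49.,  44.])) (0.09, array([-75.,  49.])) (0.114, array([-108.,   54.]))
(310, 232) (0.07, array([-44.,  98.])) (0.09, array([-71.,  95.])) (0.114, array([-104.,   92.]))
(237, 195) (0.07, array([-85.,  48.])) (0.09, array([-106.,   52.])) (0.114, array([-132.,   56.]))
(240, 165) (0.07, array([-111.,   52.])) (0.09, array([-129.,   56.])) (0.114, array([-151.,   60.]))
(310, 168) (0.07, array([-109.,   94.])) (0.09, array([-127.,   91.])) (0.114, array([-149.,   88.]))
(0, 235) (0.07, array([ -39., -136.])) (0.09, array([ -67., -106.])) (0.114, array([-101.,  -71.]))
(230, 237) (0.07, array([-37.,  38.])) (0.09, array([-66.,  43.])) (0.114, array([-100.,   50.]))
(0, 206) (0.07, array([ -73., -114.])) (0.09, array([-96., -88.])) (0.114, array([-124.,  -56.]))
(357, 182) (0.07, array([-97., 124.])) (0.09, array([-117.,  117.])) (0.114, array([-141.,  109.]))
(352, 235) (0.07, array([-40., 130.])) (0.09, array([-68., 123.])) (0.114, array([-102.,  114.]))
```

```bash
python3 - <<'E'
from h import *
import pickle
o=ctrl.get_obs();out=[]
for n in('side','scene'):
    I,K,E=snap(n,n+'2.png'); u,v=proj(K,E,o['tool_pos']);print(n,u,v)
    x,y=int(u)-45,int(v)-60
    c=cv2.resize(I[y:y+120,x:x+90],None,fx=4.4,fy=4.4,interpolation=cv2.INTER_CUBIC)
    for P in(s2w(-.084,.075,.114),s2w(-.084,.055,.103)):
        a=(proj(K,E,P)-[x,y])*4.4;cv2.circle(c,(int(a[0]),int(a[1])),3,(0,0,255) if P[2]>.11 else (0,255,0),-1)
    a=(proj(K,E,o['tool_pos'])-[x,y])*4.4;cv2.circle(c,(int(a[0]),int(a[1])),3,(255,0,255),-1)
    out.append(c)
cv2.imwrite('pics/z.png',np.hstack(out))
E
```

```text
side 248.43717187989023 265.1613166153751
scene 256.6614246339777 210.91397603524777
```

View pics/z.png

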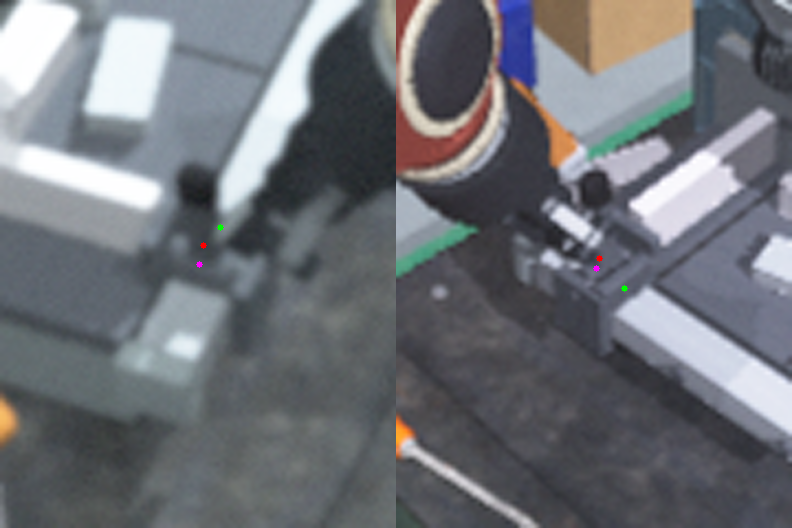

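```bash
python3 - <<'E'
from h import *
import pickle
I,K,E=pickle.load(open('w2.pkl','rb'))
o=ctrl.get_obs();M=R.from_rotvec(o['tool_rot']).as_matrix()
for d in(-.03,-.02,-.01,0,.01): print(d,proj(K,E,o['tool_pos']+M[:,2]*d))
g=cv2.cvtColor(I,6)
print(g[225:275:3,279:287:2].T, '\n',g[262,225:335:5])
E
```

```text
-0.03 [282.91409075 263.77987886]
-0.02 [282.84818627 254.37342931]
-0.01 [282.78913525 245.94516438]
0 [282.73592149 238.35004222]
0.01 [282.68772022 231.47034553]
[[137 137 116  90 114 140 138  87  82  70  67  72  66  59  62  58  57]
 [141 139 115  90 107 134 133  95  77  47  46  46  46  45  44  40  46]
 [141 134 115  93 108 125 126  88  75  46  47  40  40  47  43  41  47]
 [139 135 118  93 110 119 117  88  73  84  85  86  82  79  76  81  76]] 
 [145 144 146 146 129 132  80  55  55 129 126  47  86 129 126  61  61 105
 105 107 106 106]
```

The fingertips end about 13 mm short of the nominal TCP, so they skimmed over the saddle. I'll go back right, lower 15 mm and push again.

>>> play_rows(
  series=[
    [0,[-0.05,0,-0.1],[0,0,0]],
    [0,[0,-0.6,0],[0,0,0]],
    [0,[0,-0.6,0],[0,0,0]],
    [0,[0.1,0,0.18],[0,0,0]],
    [0,[0.1,0,0.18],[0,0,0]],
    [0,[0,0.15,0],[0,0,0]],
    [0,[0,0.15,0],[0,0,0]],
    [0,[0,0.15,0],[0,0,0]],
  ],
)

```text
t: 6.1
tool_pos: [0.4923, 0.1607, 0.0888]
tool_rot: [-0.139, 2.614, 0.037]
contact_force: [-0.7, -0.4, 0.3]
opening: -0.0
grip_force: 0.0
```

>>> play_rows(
  series=[
    [0,[0,0.12,0],[0,0,0]],
    [0,[0,0.12,0],[0,0,0]],
    [0,[0,0.1,0],[0,0,0]],
  ],
)

```text
t: 6.48
tool_pos: [0.4907, 0.1767, 0.0887]
tool_rot: [-0.137, 2.614, 0.036]
contact_force: [0.4, -2.2, 1.1]
opening: -0.0002
grip_force: 1.1
```

>>> play_rows(
  series=[
    [0,[0,0.08,0],[0,0,0]],
    [0,[0,0.08,0],[0,0,0]],
    [0,[0,0.08,0],[0,0,0]],
    [0,[0,0.08,0],[0,0,0]],
  ],
)

```text
t: 6.98
tool_pos: [0.4891, 0.1926, 0.0887]
tool_rot: [-0.137, 2.614, 0.037]
contact_force: [1.3, -2.8, 0.6]
opening: 0.0004
grip_force: 1.1
```

>>> play_rows(
  series=[
    [0,[0,0.06,0],[0,0,0]],
    [0,[0,0.06,0],[0,0,0]],
  ],
)

```text
t: 7.22
tool_pos: [0.4885, 0.1967, 0.0885]
tool_rot: [-0.139, 2.615, 0.03]
contact_force: [3.0, -16.5, 3.3]
opening: 0.0001
grip_force: 8.3
```

The stop is home; the force rose to 16 N. Next is the cam lever.

>>> play_rows(
  series=[
    [0,[0,-0.05,0],[0,0,0]],
    [0,[-0.34,0,-0.5],[0,0,0]],
    [0,[-0.34,0,-0.5],[0,0,0]],
    [0,[0,0.2,0],[0,0,0]],
    [0,[0,0.2,0],[0,0,0]],
    [0,[0,0.2,0],[0,0,0]],
    [0,[0,0.2,0],[0,0,0]],
    [0,[0.06,0.2,0.1],[0,0,0]],
  ],
)

```text
t: 8.22
tool_pos: [0.4875, 0.2469, 0.1426]
tool_rot: [-0.138, 2.615, 0.037]
contact_force: [-0.5, -0.3, 0.5]
opening: -0.0001
grip_force: 0.0
```

```bash
python3 - <<'E'
from h import *
leg([])
print(ctrl.get_obs()['contact_force'])
snap('side','side3.png')
E
```

```text
t 8.225 saw [-0.0793  0.1274  0.1426]
[-0.54965807 -0.34744479  0.46764383]
```

>>> play_rows(
  series=[
    [0,[0.05,0.14,0.09],[0,0,0]],
    [0,[0.05,0.14,0.09],[0,0,0]],
  ],
)

```text
t: 8.52
tool_pos: [0.4861, 0.2602, 0.1321]
tool_rot: [-0.137, 2.615, 0.037]
contact_force: [0.8, 0.3, 0.1]
opening: -0.0002
grip_force: 0.0
```

>>> play_rows(
  series=[
    [0,[0.07,0.1,0.12],[0,0,0]],
    [0,[0.07,0.1,0.12],[0,0,0]],
  ],
)

```text
t: 8.78
tool_pos: [0.485, 0.2701, 0.1181]
tool_rot: [-0.137, 2.615, 0.037]
contact_force: [0.2, 0.9, -0.4]
opening: -0.0002
grip_force: 0.0
```

```bash
python3 - <<'E'
from h import *
import pickle
w=snap('wrist')[0]; d=snap('side'); pickle.dump(d,open('s4.pkl','wb'))
c=cv2.resize(d[0][200:320,170:320],None,fx=3.5,fy=3.5)[:420]
c2=cv2.resize(w[130:340,180:400],None,fx=2,fy=2)
out=np.zeros((600,800,3),np.uint8); 
a=cv2.resize(d[0][205:325,190:290],None,fx=4,fy=4,interpolation=2); out[:480,:400]=a
b=cv2.resize(w[140:340,200:400],None,fx=2,fy=2,interpolation=2); out[:400,400:]=b
cv2.imwrite('pics/z2.png',out)
E
```

```text
(no output)
```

View pics/z2.png

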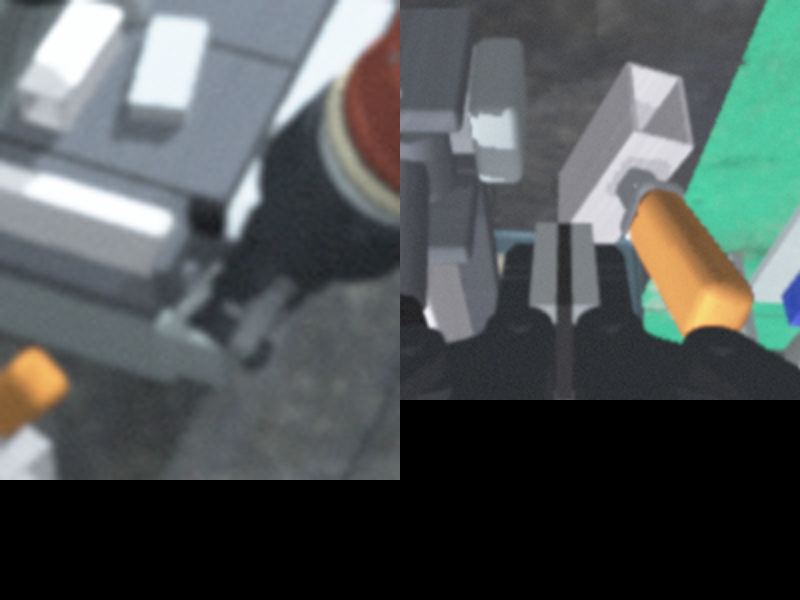

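```bash
python3 - <<'E'
from h import *
import pickle
o=ctrl.get_obs();M=R.from_rotvec(o['tool_rot']).as_matrix()
I,K,E=snap('wrist')
d=pickle.load(open('s4.pkl','rb'))
for x in(-.011,0,.011):
  for z in(-.04,-.02,0):
    P=o['tool_pos']+M@[x,0,z]
    print(x,z,'wrist',proj(K,E,P).round(0),'sidecrop',((proj(d[1],d[2],P)-[190,205])*4).round(0), 'saw',w2s(P).round(3))
a=ray(d[1],d[2],190+205/4,205+208/4)
for z in(.165,.170,.174): print('lever tip from side at z',z,w2s(onz(d[1],d[2],190+205/4,205+208/4,z)).round(3))
print('lever tip wrist home px',proj(K,E,s2w(-.084,.103,.174)),'tcp',w2s(o['tool_pos']))
m=I[140:340,200:400]
g=cv2.cvtColor(m,6);print(g[80:200:6,0:60:6])
E
```

```text
-0.011 -0.04 wrist [283. 294.] sidecrop [184. 293.] saw [-0.09   0.151  0.157]
-0.011 -0.02 wrist [283. 273.] sidecrop [165. 309.] saw [-0.08   0.151  0.14 ]
-0.011 0 wrist [283. 255.] sidecrop [147. 325.] saw [-0.071  0.151  0.123]
0 -0.04 wrist [283. 274.] sidecrop [204. 306.] saw [-0.1    0.15   0.152]
0 -0.02 wrist [283. 254.] sidecrop [185. 322.] saw [-0.09   0.151  0.134]
0 0 wrist [283. 238.] sidecrop [167. 338.] saw [-0.08   0.151  0.117]
0.011 -0.04 wrist [283. 253.] sidecrop [224. 319.] saw [-0.11   0.15   0.146]
0.011 -0.02 wrist [283. 235.] sidecrop [205. 335.] saw [-0.1    0.15   0.129]
0.011 0 wrist [283. 221.] sidecrop [186. 351.] saw [-0.09   0.151  0.112]
lever tip from side at z 0.165 [-0.083  0.109  0.165]
lever tip from side at z 0.17 [-0.085  0.112  0.17 ]
lever tip from side at z 0.174 [-0.087  0.115  0.174]
lever tip wrist home px [180.40811839 334.07608123] tcp [-0.08007385  0.1505836   0.11712491]
[[134 128 112  91  77  75  76 140 142 140]
 [ 95  81  67  89  79  87  81 143 145 146]
 [ 93  77  69  94  80  74  74 153 161 136]
 [ 90  75  66  93  84  88  78  74  77  78]
 [ 91  73  71  88  88  89  74  79  77  86]
 [ 89  77  65  89  91  87  73  95  86  81]
 [ 90  79  66  89  89  90  72 106  97 105]
 [ 85  75  70  90  85  89  78 103  90 104]
 [ 87  75  68 132 132 129  91 107  97  47]
 [ 88  74  70 141 142 109 106 107  94  55]
 [ 86  73  69 141 140 116 107 101  75  53]
 [ 87  73  73 143 139 139 109 106  79  46]
 [ 40  35  88 142 140 141 105 104  66  47]
 [ 41  38 169 147 141 140 106 107  48  47]
 [ 43  48  48 125 141 140 113  65  49  53]
 [ 52  48  49  47 115  72  47  49  49  54]
 [ 57  58  49  46  47  48  52  49  49  46]
 [ 47  51  52  58  47  49  47  51  49  47]
 [ 50  54  52  57  46  47  46  51  45  46]
 [ 56  58  56  52  61  50  49  48  49  48]]
```

The side view shows the lever still upright with its tip at (205,208). The closed fingertips really end about 30 mm behind the nominal TCP, so I passed over the lever. I'll go back and repeat lower.

>>> play_rows(
  series=[
    [0,[-0.4,0,-0.7],[0,0,0]],
    [0,[-0.4,-0.1,-0.7],[0,0,0]],
    [0,[0,-0.8,0],[0,0,0]],
    [0,[0,-0.75,0],[0,0,0]],
    [0,[0.2,0,0.6],[0,0,0]],
    [0,[0.23,0,0.63],[0,0,0]],
    [0,[0,0.2,0],[0,0,0]],
    [0,[0,0.2,0],[0,0,0]],
  ],
)

```text
t: 9.93
tool_pos: [0.504, 0.2098, 0.137]
tool_rot: [-0.137, 2.613, 0.037]
contact_force: [-0.1, -0.1, 0.5]
opening: -0.0001
grip_force: 0.0
```

>>> play_rows(
  series=[
    [0,[0,0.2,0],[0,0,0]],
    [0,[0,0.2,0],[0,0,0]],
    [0,[0.06,0.3,0.1],[0,0,0]],
  ],
)

```text
t: 10.3
tool_pos: [0.5003, 0.2447, 0.1312]
tool_rot: [-0.137, 2.612, 0.037]
contact_force: [0.7, -3.2, 0.4]
opening: 0.0001
grip_force: 1.6
```

>>> play_rows(
  series=[
    [0,[0.05,0.14,0.09],[0,0,0]],
    [0,[0.05,0.14,0.09],[0,0,0]],
  ],
)

```text
t: 10.55
tool_pos: [0.4996, 0.2581, 0.1217]
tool_rot: [-0.138, 2.611, 0.035]
contact_force: [-3.6, -7.6, 8.9]
opening: -0.0001
grip_force: 5.7
```

>>> play_rows(
  series=[
    [0,[0.08,0.12,0.15],[0,0,0]],
    [0,[0.08,0.1,0.15],[0,0,0]],
  ],
)

```text
t: 10.8
tool_pos: [0.4998, 0.27, 0.1063]
tool_rot: [-0.137, 2.609, 0.038]
contact_force: [-8.2, -4.7, 14.5]
opening: -0.0002
grip_force: 7.6
```

>>> play_rows(
  series=[
    [0,[0.08,0.08,0.14],[0,0,0]],
    [0,[0.09,0.06,0.15],[0,0,0]],
  ],
)

```text
t: 11.05
tool_pos: [0.4997, 0.2766, 0.0897]
tool_rot: [-0.138, 2.608, 0.037]
contact_force: [-2.5, -9.9, 18.5]
opening: 0.0001
grip_force: 10.1
```

>>> play_rows(
  series=[
    [0,[0.06,0.03,0.1],[0,0,0]],
    [0,[0.05,0,0.09],[0,0,0]],
  ],
)

```text
t: 11.3
tool_pos: [0.5034, 0.2787, 0.0872]
tool_rot: [-0.137, 2.6, 0.036]
contact_force: [-41.2, -23.9, 65.7]
opening: -0.0001
grip_force: 33.6
```

>>> play_rows(
  series=[
    [0,[0.04,0,0.07],[0,0,0]],
    [0,[0,0,0],[0,0,0]],
  ],
)

```text
t: 11.55
tool_pos: [0.5078, 0.2813, 0.0884]
tool_rot: [-0.138, 2.586, 0.044]
contact_force: [-11.2, -15.0, 44.7]
opening: 0.0001
grip_force: 22.5
```

The lever has bottomed out. I'll lift, open and turn to the rake's yaw.

>>> play_rows(
  series=[
    [0,[-0.4,0,-0.7],[0,0,0]],
    [0,[-0.4,0,-0.7],[0,0,0]],
    [1,[-0.4,0,-0.7],[0,0,0]],
    [1,[0,0,0],[0.36,0,0.62]],
    [1,[0,0,0],[0.36,0,0.62]],
    [1,[0,0,0],[0.36,0,0.62]],
    [1,[0,0,0],[0,0,0]],
  ],
)

```text
t: 12.42
tool_pos: [0.4961, 0.2783, 0.1914]
tool_rot: [0.252, 2.608, -0.068]
contact_force: [0.6, -1.3, -0.3]
opening: 0.0853
grip_force: 0.0
```

```bash
python3 - <<'E'
from h import *
o=ctrl.get_obs();M=R.from_rotvec(o['tool_rot']).as_matrix();print(M.round(3),o['opening'],'yaw',np.degrees(np.arctan2(M[1,2],M[0,2])),'lean',np.degrees(np.arccos(-M[2,2])))
leg([np.array([.492,.324,.18]),np.array([.551,.3125,.076])])
# handle & lever from cams
I,K,E=snap('wrist','w5.png')
m=cv2.inRange(cv2.cvtColor(I,cv2.COLOR_BGR2HSV),(8,140,110),(20,255,255))
m[:, :150]=0
for c in sorted(cv2.findContours(m,0,2)[0],key=cv2.contourArea)[-4:]: print(cv2.contourArea(c),cv2.minAreaRect(c))
print('pred handle end/grip px',proj(K,E,[.515,.319,.142]),proj(K,E,[.529,.317,.115]))
for n in('side',):
    J,k,e=snap(n,'side6.png');q=proj(k,e,s2w(-.084,.105+.06,.109));print('lever flat px',q, 'upright',proj(k,e,s2w(-.084,.105,.165)))
    g=cv2.cvtColor(J,6); 
    for r in range(-8,9,4): print(g[int(q[1])+r,int(q[0])-16:int(q[0])+17:4])
E
```

```text
[[-0.85   0.192  0.49 ]
 [ 0.166  0.981 -0.096]
 [-0.5   -0.001 -0.866]] 0.08527554977954814 yaw -11.10186492426017 lean 29.987363375633212
t 12.425 saw [-0.0676  0.1578  0.1914]
-> [0.492 0.324 0.18 ] units [0.33 0.88 0.07]
-> [0.551 0.312 0.076] units [-0.   0.   2.4]
0.0 ((334.5, 157.0), (1.0, 0.0), 180.0)
0.5 ((346.75, 165.25001525878906), (1.4142134189605713, 0.7071067094802856), 45.0)
0.5 ((344.5, 163.0), (2.0, 1.0), 90.0)
1075.0 ((341.9053955078125, 180.56756591796875), (40.4421501159668, 42.908138275146484), 9.462322235107422)
pred handle end/grip px [343.66325868 189.94376754] [337.82679727 177.62779981]
lever flat px [230.7352458  298.81916004] upright [242.25294729 255.67071888]
[103 105 105 105 110 130 137 180 165]
[ 98 103 102 102  59  76 101 112 106]
[ 74  70  75  65  50  47  90 106 105]
[71 71 61 50 38 38 63 73 92]
[64 67 61 66 63 61 68 89 90]
```

The lever is flat: the side view has its dark spot at the predicted pixel. The handle also projects where I predicted. Next I'll approach the rake.

>>> play_rows(
  series=[
    [1,[0.16,0.44,0.03],[0,0,0]],
    [1,[0.17,0.44,0.04],[0,0,0]],
    [1,[0,0,0.7],[0,0,0]],
    [1,[0,0,0.7],[0,0,0]],
    [1,[0,0,0],[0,0,0]],
  ],
)

```text
t: 13.15
tool_pos: [0.5255, 0.3139, 0.1159]
tool_rot: [0.256, 2.612, -0.075]
contact_force: [0.2, -0.9, -0.1]
opening: 0.085
grip_force: 0.0
```

```bash
python3 - <<'E'
from h import *
I,K,E=snap('wrist','w7.png')
m=cv2.inRange(cv2.cvtColor(I,cv2.COLOR_BGR2HSV),(8,140,110),(20,255,255))
c=max(cv2.findContours(m,0,2)[0],key=cv2.contourArea);print(cv2.contourArea(c),cv2.minAreaRect(c),cv2.boundingRect(c))
print(proj(K,E,[.515,.319,.142]),proj(K,E,[.529,.317,.115]))
leg([np.array([.551,.3125,.076])])
E
```

```text
1303.0 ((298.0, 242.0), (78.0, 36.0), 90.0) (280, 203, 37, 79)
[288.51058405 267.45463603] [289.04186391 239.76289579]
t 13.2 saw [-0.034   0.1912  0.1182]
-> [0.551 0.312 0.076] units [-0.01  0.05  0.98]
```

View pics/w7.png

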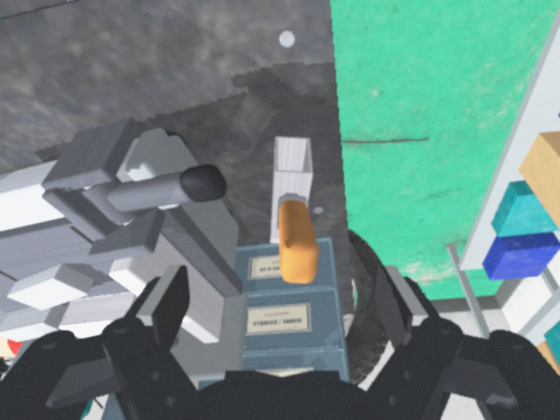

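The last picture shows the saddle against the shoulder at (150,150) and the lever flat at (200,185). The rake handle is centred at (298,242), between the fingers and about 7 mm left of centre. I'll advance and grip.

>>> play_rows(
  series=[
    [1,[0,0.14,0.5],[0,0,0]],
    [1,[0,0,0.48],[0,0,0]],
    [1,[0,0,0],[0,0,0]],
    [0,[0,0,0],[0,0,0]],
    [0,[0,0,0],[0,0,0]],
    [0,[0,0,0],[0,0,0]],
    [0,[0,0,0],[0,0,0]],
    [0,[0,0,0],[0,0,0]],
  ],
  force=115,
)

```text
t: 14.2
tool_pos: [0.5527, 0.3182, 0.078]
tool_rot: [0.255, 2.606, -0.069]
contact_force: [-0.5, -0.5, 3.4]
opening: 0.0189
grip_force: 112.4
```

```bash
python3 - <<'E'
from h import *
o=ctrl.get_obs();M=R.from_rotvec(o['tool_rot']).as_matrix();print(o['tool_pos'],o['contact_force'],o['wrist_torque'],o['opening'],o['grip_force'],M.round(3),'yaw',np.degrees(np.arctan2(M[1,2],M[0,2])))
I,K,E=snap('wrist','w8.png')
m=cv2.inRange(cv2.cvtColor(I,cv2.COLOR_BGR2HSV),(8,140,110),(20,255,255))
c=max(cv2.findContours(m,0,2)[0],key=cv2.contourArea);print(cv2.contourArea(c),cv2.boundingRect(c))
E
```

```text
[0.55265947 0.31817805 0.07795899] [-0.54619823 -0.54621032  3.44344547] [-0.09478058  0.24640999 -0.05424045] 0.018923794627903043 112.38697171211243 [[-0.849  0.194  0.492]
 [ 0.168  0.981 -0.097]
 [-0.501  0.    -0.865]] yaw -11.197403288335677
1889.0 (259, 283, 46, 54)
```

>>> play_rows(
  series=[
    [0,[-0.25,0,-0.43],[0,0,0]],
    [0,[-0.45,0,-0.78],[0,0,0]],
    [0,[-0.45,0,-0.78],[0,0,0]],
    [0,[-0.45,0,-0.78],[0,0,0]],
    [0,[0,0,0],[-0.35,0,-0.61]],
    [0,[0,0,0],[-0.35,0,-0.61]],
    [0,[0,0,0],[-0.35,0,-0.61]],
    [0,[0,0,0],[0,0,0]],
  ],
)

```text
t: 15.25
tool_pos: [0.5516, 0.3169, 0.2353]
tool_rot: [-0.127, 2.618, 0.031]
contact_force: [0.7, -0.6, -1.7]
opening: 0.019
grip_force: 112.6
```

```bash
python3 - <<'E'
from h import *
o=ctrl.get_obs();M=R.from_rotvec(o['tool_rot']).as_matrix();print(o['contact_force'],o['opening'],M.round(3),'yaw',np.degrees(np.arctan2(M[1,2],M[0,2])))
X=-.033
leg([s2w(X-.14,.175,o['tool_pos'][2]),s2w(X-.14,.062,o['tool_pos'][2]),s2w(X-.14,.062,.179),s2w(X+.0,.062,.179),s2w(X+.0145,.062,.179)])
I,K,E=snap('wrist','w9.png')
m=cv2.inRange(cv2.cvtColor(I,cv2.COLOR_BGR2HSV),(8,140,110),(20,255,255))
c=max(cv2.findContours(m,0,2)[0],key=cv2.contourArea);print(cv2.contourArea(c),cv2.boundingRect(c))
E
```

```text
[ 0.67921446 -0.57659743 -1.66074849] 0.01895919204375242 [[-0.863 -0.096  0.495]
 [-0.085  0.995  0.046]
 [-0.498 -0.002 -0.867]] yaw 5.334117492894151
t 15.25 saw [-0.0085  0.1907  0.2353]
-> [0.389 0.285 0.235] units [ 2.85 -0.32 -1.64]
-> [0.401 0.173 0.235] units [-0.   -2.26  0.01]
-> [0.401 0.173 0.179] units [0.56 0.   0.98]
-> [0.54  0.186 0.179] units [-2.43  0.01  1.39]
-> [0.554 0.188 0.179] units [-0.25  0.    0.14]
2089.5 (259, 273, 46, 65)
```

>>> play_rows(
  series=[
    [0,[0.7,-0.08,-0.41],[0,0,0]],
    [0,[0.7,-0.08,-0.41],[0,0,0]],
    [0,[0.7,-0.08,-0.41],[0,0,0]],
    [0,[0.75,-0.08,-0.41],[0,0,0]],
    [0,[0,-0.75,0],[0,0,0]],
    [0,[0,-0.75,0],[0,0,0]],
    [0,[0,-0.75,0],[0,0,0]],
    [0,[0.28,0,0.49],[0,0,0]],
  ],
)

```text
t: 16.3
tool_pos: [0.4032, 0.1719, 0.2118]
tool_rot: [-0.121, 2.61, 0.032]
contact_force: [-0.5, 0.2, -1.7]
opening: 0.0188
grip_force: 113.1
```

>>> play_rows(
  series=[
    [0,[0.28,0,0.49],[0,0,0]],
    [0,[0,0,0],[0,0,0]],
  ],
)

```text
t: 16.55
tool_pos: [0.3999, 0.1733, 0.1768]
tool_rot: [-0.129, 2.622, 0.031]
contact_force: [0.6, -1.5, -2.0]
opening: 0.019
grip_force: 113.2
```

```bash
python3 - <<'E'
from h import *
X=-.033
leg([s2w(X-.14,.062,.179),s2w(X+.0145,.062,.179)])
I,K,E=snap('side','side9.png');J,k,e=snap('scene','scene9.png')
# offcut bright tops in side view: leftmost extents
def blobs(I,K,E,nm):
    g=cv2.cvtColor(I,6);q=np.array([proj(K,E,s2w(x,y,.1)) for x,y in((-.06,-.118),(-.06,.05),(.06,.05),(.06,-.118))],np.int32)
    m=np.zeros_like(g);cv2.fillPoly(m,[q],255);m&=(g>165).astype(np.uint8)*255
    for c in cv2.findContours(m,0,2)[0]:
        if cv2.contourArea(c)>25:
            print(nm,cv2.contourArea(c),[(w2s(onz(K,E,*p,.117))*1000).round()[:2].tolist() for p in cv2.boxPoints(cv2.minAreaRect(c))])
blobs(I,K,E,'side');blobs(J,k,e,'scene')
E
```

```text
t 16.55 saw [-0.1737  0.0628  0.1768]
-> [0.401 0.173 0.179] units [-0.03 -0.02 -0.03]
-> [0.554 0.188 0.179] units [-2.69  0.    1.53]
side 338.0 [[-3.0, 24.0], [14.0, -43.0], [-21.0, -44.0], [-36.0, 22.0]]
side 458.0 [[56.0, 45.0], [54.0, -45.0], [16.0, -31.0], [20.0, 57.0]]
side 137.5 [[45.0, -46.0], [52.0, -92.0], [24.0, -88.0], [18.0, -42.0]]
side 90.5 [[20.0, -95.0], [22.0, -106.0], [-63.0, -106.0], [-65.0, -95.0]]
scene 105.5 [[27.0, -48.0], [49.0, -42.0], [46.0, -116.0], [25.0, -121.0]]
scene 283.5 [[-31.0, 12.0], [44.0, 41.0], [51.0, -36.0], [-22.0, -61.0]]
```

>>> play_rows(
  series=[
    [0,[-0.5,0.05,0.28],[0,0,0]],
    [0,[-0.5,0,0.28],[0,0,0]],
    [0,[-0.5,0,0.28],[0,0,0]],
    [0,[-0.5,0,0.28],[0,0,0]],
    [0,[-0.35,0,0.2],[0,0,0]],
    [0,[-0.17,0,0.1],[0,0,0]],
    [0,[0,0,0],[0,0,0]],
  ],
)

```text
t: 17.52
tool_pos: [0.5458, 0.1909, 0.1828]
tool_rot: [-0.13, 2.615, 0.033]
contact_force: [-0.2, 0.2, -1.6]
opening: 0.0188
grip_force: 113.4
```

```bash
python3 - <<'E'
from h import *
leg([]);print(ctrl.get_obs()['contact_force'])
E
```

```text
t 17.525 saw [-0.0268  0.0659  0.1828]
[-0.18829121  0.18271836 -1.62504956]
```

>>> play_rows(
  series=[
    [0,[0.07,0,0.12],[0,0,0]],
    [0,[-0.086,0,0.05],[0,0,0]],
    [0,[-0.07,0,0.04],[0,0,0]],
    [0,[0,0,0],[0,0,0]],
  ],
)

```text
t: 18.02
tool_pos: [0.5544, 0.1915, 0.1753]
tool_rot: [-0.13, 2.615, 0.033]
contact_force: [-0.1, 0.0, -1.9]
opening: 0.0186
grip_force: 113.4
```

>>> play_rows(
  series=[
    [0,[-0.05,0,0.03],[0,0,0]],
    [0,[0,0,0],[0,0,0]],
  ],
)

```text
t: 18.27
tool_pos: [0.5569, 0.1918, 0.1748]
tool_rot: [-0.13, 2.616, 0.033]
contact_force: [-1.5, -0.5, -0.7]
opening: 0.0186
grip_force: 113.9
```

>>> play_rows(
  series=[
    [0,[-0.05,0,0.03],[0,0,0]],
    [0,[0,0,0],[0,0,0]],
  ],
)

```text
t: 18.52
tool_pos: [0.5576, 0.192, 0.174]
tool_rot: [-0.13, 2.622, 0.032]
contact_force: [-16.7, -1.7, 6.6]
opening: 0.0187
grip_force: 115.6
```

Fence contact found. I'll back off about 4 mm and sweep.

>>> play_rows(
  series=[
    [0,[0.07,0,-0.085],[0,0,0]],
    [0,[0,-0.15,0],[0,0,0]],
    [0,[0,-0.2,0],[0,0,0]],
    [0,[0,-0.2,0],[0,0,0]],
    [0,[0,-0.2,0],[0,0,0]],
  ],
)

```text
t: 19.15
tool_pos: [0.5588, 0.1538, 0.1771]
tool_rot: [-0.129, 2.615, 0.034]
contact_force: [0.4, 2.8, -2.0]
opening: 0.0183
grip_force: 113.6
```

```bash
python3 - <<'E'
from h import *
leg([]);print(ctrl.get_obs()['contact_force'])
E
```

```text
t 19.15 saw [-0.0175  0.0277  0.1771]
[ 0.39232786  2.80422832 -1.9925672 ]
```

>>> play_rows(
  series=[
    [0,[0,-0.2,0],[0,0,0]],
    [0,[0,-0.2,0],[0,0,0]],
    [0,[0,-0.2,0],[0,0,0]],
    [0,[0,-0.2,0],[0,0,0]],
  ],
)

```text
t: 19.65
tool_pos: [0.5626, 0.1139, 0.1771]
tool_rot: [-0.13, 2.615, 0.033]
contact_force: [-0.2, 4.2, 0.7]
opening: 0.0187
grip_force: 113.6
```

>>> play_rows(
  series=[
    [0,[0,-0.2,0],[0,0,0]],
    [0,[0,-0.2,0],[0,0,0]],
    [0,[0,-0.2,0],[0,0,0]],
    [0,[0,-0.2,0],[0,0,0]],
  ],
)

```text
t: 20.15
tool_pos: [0.5665, 0.0739, 0.177]
tool_rot: [-0.13, 2.615, 0.033]
contact_force: [-0.3, 2.8, 0.1]
opening: 0.0188
grip_force: 113.5
```

```bash
python3 - <<'E'
from h import *
leg([]);print(ctrl.get_obs()['contact_force'])
E
```

```text
t 20.15 saw [-0.0178 -0.0526  0.177 ]
[-0.32670154  2.78747942  0.08001043]
```

>>> play_rows(
  series=[
    [0,[0,-0.2,0],[0,0,0]],
    [0,[0,-0.2,0],[0,0,0]],
    [0,[0,-0.2,0],[0,0,0]],
    [0,[0,-0.2,0],[0,0,0]],
  ],
)

```text
t: 20.65
tool_pos: [0.5702, 0.0335, 0.1765]
tool_rot: [-0.131, 2.616, 0.031]
contact_force: [0.1, 0.3, -2.6]
opening: 0.0184
grip_force: 113.4
```

>>> play_rows(
  series=[
    [0,[0,-0.2,0],[0,0,0]],
    [0,[0,-0.2,0],[0,0,0]],
    [0,[0,-0.2,0],[0,0,0]],
    [0,[0,-0.1,0],[0,0,0]],
    [0,[0,0,0],[0,0,0]],
  ],
)

```text
t: 21.28
tool_pos: [0.5739, -0.0004, 0.1771]
tool_rot: [-0.129, 2.616, 0.033]
contact_force: [-0.2, -0.0, -2.2]
opening: 0.0187
grip_force: 113.2
```

```bash
python3 - <<'E'
from h import *
leg([]);print(ctrl.get_obs()['contact_force'])
def blobs(n,fn):
    I,K,E=snap(n,fn);g=cv2.cvtColor(I,6)
    for nm,z,q in(('bed',.117,[(-.06,-.118),(-.06,.05),(.06,.05),(.06,-.118)]),('tin',.02,[(-.045,-.243),(-.045,-.125),(.078,-.125),(.078,-.243)])):
        p=np.array([proj(K,E,s2w(x,y,.1 if nm=='bed' else .07)) for x,y in q],np.int32)
        m=np.zeros_like(g);cv2.fillPoly(m,[p],255)
        m&=(g>165).astype(np.uint8)*255
        for c in cv2.findContours(m,0,2)[0]:
            if cv2.contourArea(c)>20: print(n,nm,cv2.contourArea(c),cv2.minAreaRect(c),[(w2s(onz(K,E,*p,z))*1000).round()[:2].tolist() for p in cv2.boxPoints(cv2.minAreaRect(c))])
blobs('side','side10.png');blobs('scene','scene10.png')
E
```

```text
t 21.275 saw [-0.0178 -0.1273  0.1771]
[-0.21992363 -0.01270644 -2.15826391]
side tin 126.5 ((254.5, 176.5), (11.0, 21.0), 90.0) [[67.0, -255.0], [17.0, -274.0], [3.0, -236.0], [51.0, -218.0]]
side tin 125.5 ((270.6538391113281, 181.2307586669922), (12.775577545166016, 34.48165512084961), 29.744882583618164) [[8.0, -192.0], [7.0, -311.0], [-28.0, -298.0], [-25.0, -182.0]]
side tin 24.5 ((238.64999389648438, 165.0500030517578), (3.7947328090667725, 10.435516357421875), 18.434947967529297) [[90.0, -253.0], [98.0, -291.0], [87.0, -290.0], [80.0, -252.0]]
scene bed 143.0 ((337.2900695800781, 224.98898315429688), (10.03447151184082, 28.393836975097656), 48.012786865234375) [[-32.0, -99.0], [55.0, -98.0], [45.0, -126.0], [-40.0, -126.0]]
scene tin 626.5 ((362.2215270996094, 248.42706298828125), (54.44469451904297, 37.10979461669922), 33.11134338378906) [[1.0, -101.0], [129.0, -74.0], [121.0, -226.0], [1.0, -242.0]]
```

The sweep is done and the bed looks clear. I'll take the rake back out along the reverse route.

>>> play_rows(
  series=[
    [0,[0.5,0,-0.28],[0,0,0]],
    [0,[0.6,0,-0.35],[0,0,0]],
    [0,[0.6,0,-0.35],[0,0,0]],
    [0,[0.6,0,-0.35],[0,0,0]],
    [0,[0.1,0,-0.95],[0,0,0]],
    [0,[-0.3,0.4,-0.3],[0,0,0]],
    [0,[0,0.9,0],[0,0,0]],
    [0,[0,0.9,0],[0,0,0]],
  ],
)

```text
t: 22.38
tool_pos: [0.4129, 0.0946, 0.2372]
tool_rot: [-0.128, 2.616, 0.033]
contact_force: [0.1, -0.2, -1.6]
opening: 0.0187
grip_force: 114.0
```

>>> play_rows(
  series=[
    [0,[0,0.9,0],[0,0,0]],
    [0,[0,0.9,0],[0,0,0]],
    [0,[0,0.9,0],[0,0,0]],
    [0,[0,0.9,0],[0,0,0]],
    [0,[0,0.6,0],[0,0,0]],
    [0,[0,0,0],[0,0,0]],
  ],
)

```text
t: 23.12
tool_pos: [0.391, 0.3047, 0.2357]
tool_rot: [-0.136, 2.62, 0.035]
contact_force: [0.2, -0.3, -2.3]
opening: 0.0186
grip_force: 114.3
```

```bash
python3 - <<'E'
from h import *
z=ctrl.get_obs()['tool_pos'][2]
leg([s2w(-.175,.192,.238),s2w(-.0085,.192,.238),s2w(-.0085,.192,.09),s2w(-.0085,.192,.079)])
def diff(n,fn,old):
    I,K,E=snap(n,fn);J=cv2.imread('pics/'+old)
    g=cv2.cvtColor(I,6).astype(int);h=cv2.cvtColor(J,6).astype(int)
    m=np.zeros(g.shape,np.uint8);p=np.array([proj(K,E,s2w(x,y,.095)) for x,y in((-.06,-.118),(-.06,.075),(.06,.075),(.06,-.118))],np.int32);cv2.fillPoly(m,[p],1)
    b=((g>165)*m).astype(np.uint8)
    print(n,'bed bright px',b.sum(),'was',((h>165)*m).sum())
    t=np.zeros(g.shape,np.uint8);p=np.array([proj(K,E,s2w(x,y,.086)) for x,y in((-.045,-.243),(-.045,-.125),(.078,-.125),(.078,-.243))],np.int32);cv2.fillPoly(t,[p],1)
    d=((abs(g-h)>25)*t).astype(np.uint8)
    for c in cv2.findContours(d,0,2)[0]:
        if cv2.contourArea(c)>15: print(' tin change',cv2.contourArea(c),cv2.minAreaRect(c))
diff('side','side11.png','side0.png');diff('scene','scene11.png','scene0.png')
E
```

```text
t 23.125 saw [-0.1696  0.1945  0.2357]
-> [0.386 0.302 0.238] units [ 0.07 -0.05 -0.09]
-> [0.551 0.318 0.238] units [-2.89 -0.01  1.65]
-> [0.551 0.318 0.09 ] units [1.47 0.   2.57]
-> [0.551 0.318 0.079] units [0.11 0.   0.19]
side bed bright px 276 was 1522
 tin change 24.0 ((253.3076934814453, 189.53846740722656), (4.437601566314697, 8.320503234863281), 33.690067291259766)
scene bed bright px 0 was 625
 tin change 458.0 ((357.7795715332031, 247.34934997558594), (50.957862854003906, 28.497026443481445), 73.44293212890625)
```

>>> play_rows(
  series=[
    [0,[-0.7,0,0.4],[0,0,0]],
    [0,[-0.7,0,0.4],[0,0,0]],
    [0,[-0.7,0,0.4],[0,0,0]],
    [0,[-0.65,0,0.37],[0,0,0]],
    [0,[0.4,0,0.7],[0,0,0]],
    [0,[0.4,0,0.7],[0,0,0]],
    [0,[0.35,0,0.6],[0,0,0]],
    [0,[0,0,0],[0,0,0]],
  ],
)

```text
t: 24.22
tool_pos: [0.5473, 0.3153, 0.1167]
tool_rot: [-0.129, 2.625, 0.028]
contact_force: [-0.1, 0.8, -2.3]
opening: 0.0186
grip_force: 113.9
```

```bash
python3 - <<'E'
from h import *
leg([s2w(-.01,.192,.081)])
E
```

```text
t 24.225 saw [-0.0129  0.1896  0.1167]
-> [0.55  0.318 0.081] units [0.3  0.05 0.65]
```

>>> play_rows(
  series=[
    [0,[0.15,0,0.3],[0,0,0]],
    [0,[0.15,0,0.3],[0,0,0]],
    [0,[0.02,0,0.03],[0,0,0]],
    [0,[0,0,0],[0,0,0]],
  ],
)

```text
t: 24.72
tool_pos: [0.5514, 0.3185, 0.0859]
tool_rot: [-0.131, 2.618, 0.034]
contact_force: [0.8, 0.2, -0.9]
opening: 0.0187
grip_force: 114.0
```

>>> play_rows(
  series=[
    [0,[0.02,0,0.035],[0,0,0]],
    [0,[0,0,0],[0,0,0]],
  ],
)

```text
t: 24.98
tool_pos: [0.5514, 0.3185, 0.0842]
tool_rot: [-0.131, 2.618, 0.034]
contact_force: [0.7, 1.1, -1.7]
opening: 0.0189
grip_force: 114.0
```

>>> play_rows(
  series=[
    [0,[0.03,0,0.05],[0,0,0]],
    [0,[0.02,0,0.035],[0,0,0]],
    [0,[0,0,0],[0,0,0]],
  ],
)

```text
t: 25.35
tool_pos: [0.551, 0.3182, 0.0784]
tool_rot: [-0.131, 2.619, 0.033]
contact_force: [-0.0, 0.3, -1.9]
opening: 0.0187
grip_force: 114.0
```

>>> play_rows(
  series=[
    [0,[0.015,0,0.03],[0,0,0]],
    [0,[0,0,0],[0,0,0]],
  ],
)

```text
t: 25.6
tool_pos: [0.5518, 0.3186, 0.078]
tool_rot: [-0.131, 2.617, 0.034]
contact_force: [-0.4, 1.1, 2.0]
opening: 0.0187
grip_force: 114.6
```

On the bench. I'll release and retract along the handle.

>>> play_rows(
  series=[
    [0.4,[0,0,0],[0,0,0]],
    [0.8,[0,0,0],[0,0,0]],
    [0.8,[0,0,0],[0,0,0]],
    [0.8,[0,0,-0.3],[0,0,0]],
    [0.8,[0,0,-0.8],[0,0,0]],
    [0.8,[0,0,-0.8],[0,0,0]],
    [0.8,[0,0,-0.8],[0,0,0]],
    [0.8,[0,0,-0.8],[0,0,0]],
  ],
)

```text
t: 26.6
tool_pos: [0.4637, 0.3097, 0.2312]
tool_rot: [-0.13, 2.617, 0.035]
contact_force: [0.5, 0.3, 0.7]
opening: 0.0683
grip_force: 0.0
```

>>> play_rows(
  series=[
    [0.8,[0,-0.9,-0.5],[0,0,0]],
    [0.8,[0,-0.9,-0.3],[0,0,0]],
    [0.8,[0,-0.9,0],[0,0,0]],
    [0.8,[0,-0.9,0],[0,0,0]],
    [0.8,[0,0,0],[0,0,0]],
  ],
)

```text
t: 27.22
tool_pos: [0.463, 0.1259, 0.2651]
tool_rot: [-0.122, 2.616, 0.032]
contact_force: [0.4, 0.7, -0.4]
opening: 0.0681
grip_force: 0.0
```

```bash
python3 - <<'E'
from h import *
leg([])
D={n:snap(n,n+'12.png') for n in('side','scene','wrist')}
def orange(n,box):
    I,K,E=D[n];m=cv2.inRange(cv2.cvtColor(I,cv2.COLOR_BGR2HSV),(5,120,100),(22,255,255));k=np.zeros_like(m);x,y,w,h=box;k[y:y+h,x:x+w]=1
    return cv2.minAreaRect(max(cv2.findContours(m*k,0,2)[0],key=cv2.contourArea))
# old vs new rake handle
for n,b in(('side',(160,270,70,60)),('scene',(225,160,35,40))):
    new=orange(n,b); I=cv2.imread(f'pics/{n}0.png'); D['o']=(I,0,0); print(n,'old',orange('o',b),'new',new)
a=np.array([0,0]);
h=tri(ray(*D['side'][1:],*orange('side',(160,270,70,60))[0]),ray(*D['scene'][1:],*orange('scene',(225,160,35,40))[0]));print('handle mid',h)
# tin content, all three views: pixels differing strongly in gradient; report bright blobs vs z planes
I,K,E=D['wrist'];g=cv2.cvtColor(I,6)
t=np.zeros(g.shape,np.uint8);p=np.array([proj(K,E,s2w(x,y,.086)) for x,y in((-.045,-.243),(-.045,-.125),(.078,-.125),(.078,-.243))],np.int32);print(p.tolist());cv2.fillPoly(t,[p],1)
ed=cv2.Canny(g,40,110)*t
for th in(140,170,200):
  for c in cv2.findContours(((g>th)*t).astype(np.uint8),0,2)[0]:
    if cv2.contourArea(c)>40: r=cv2.minAreaRect(c);print(th,cv2.contourArea(c),np.round(r[0]),np.round(r[1]),(w2s(onz(K,E,*r[0],.02))*1000).round()[:2])
# bed leftovers
b=np.zeros(g.shape,np.uint8);p=np.array([proj(K,E,s2w(x,y,.095)) for x,y in((-.06,-.118),(-.06,.075),(.06,.075),(.06,-.118))],np.int32);cv2.fillPoly(b,[p],1)
v=g[b>0];print('bed percentiles',np.percentile(v,[1,50,95,99,100]))
E
```

```text
t 27.225 saw [-0.1157  0.0094  0.2651]
side old ((195.00003051757812, 303.0000305175781), (14.142135620117188, 21.21320343017578), 45.0) new ((196.56204223632812, 301.5551452636719), (14.865140914916992, 26.65760040283203), 41.633541107177734)
scene old ((242.0, 177.50001525878906), (20.50609588623047, 7.77817440032959), 45.0) new ((242.53042602539062, 178.42266845703125), (18.582353591918945, 8.101905822753906), 48.01278305053711)
handle mid [0.53499937 0.3151774  0.10823088]
[[53, 143], [159, 143], [184, 213], [99, 213]]
140 3439.5 [118. 178.] [131.  70.] [  73. -237.]
170 2517.0 [130. 159.] [148.  57.] [  35. -206.]
200 1088.0 [130. 159.] [148.  57.] [  35. -206.]
bed percentiles [ 87. 137. 147. 151. 221.]
```

```bash
python3 - <<'E'
from h import *
I,K,E=snap('wrist','w13.png');g=cv2.cvtColor(I,6)
print(g[140:216:5,52:188:5])
b=np.zeros(g.shape,np.uint8);p=np.array([proj(K,E,s2w(x,y,.095)) for x,y in((-.06,-.112),(-.06,.075),(.06,.075),(.06,-.112))],np.int32);cv2.fillPoly(b,[p],1)
ys,xs=np.where((g>170)*b);print('bed bright',len(xs),(xs.min(),xs.max(),ys.min(),ys.max()) if len(xs) else '')
J,k,e=snap('scene','scene13.png');q=[proj(k,e,s2w(x,y,.086)) for x,y in((-.045,-.243),(-.045,-.125),(.078,-.125),(.078,-.243))]
print(np.round(q)); s=cv2.cvtColor(J,6); print(s[222:276:3,326:400:3])
E
```

```text
[[151 151 149 149 149 144 150 152 146 145 141 143 149 142 146 144 140 138
  136 137 142 140 142 127 131 132 131 134]
 [214 209 211 212 225 218 219 219 218 221 220 225 227 226 225 225 226 225
  226 228 232 232 157 130 132 129 132 127]
 [213 121 121 117 121 116 120 119 118 120 119 185 188 188 133 131 133 133
  133 134 136 134 225 129 131 135 135 136]
 [127 166 121 121 123 122 119 121 121 119 119 125 182 168 141 144 145 144
  139 139 143 173 238 137 130 131 129 132]
 [ 52 220 134 119 122 122 120 121 122 120 121 117 178 187 182 183 180 182
  180 182 182 232 239 166 130 132 128 131]
 [ 52  59 216 118 122 118 124 119 119 118 118 118 124 184 180 176 181 180
  179 180 182 234 218 228 141 131 131 132]
 [ 49  65 198 168 120 119 122 123 122 122 120 121 118 175 179 187 186 188
  186 185 183 229 220 238 145 142 133 132]
 [ 58 108 215 232 131 117 121 120 120 120 120 118 149 179 179 165 136 137
  137 139 142 192 219 223 172 144 134 132]
 [ 61 107 161 195 215 115 121 120 122 119 118 119 195 223 188 138 134 132
  137 135 135 173 219 220 232 144 139 143]
 [110 108 115 135 142 166 120 122 122 120 120 1
[... 2030 characters left out ...]
60 117 165 173 175 171 166 175 179 136
  111 111 163 226 199 151  75]
 [121 140 136 136 135 113 218 190 162 112 109 125 175 173 174 170 179 176
  172 155 230 200 162  85  75]
 [129 140 139 139 133 133 136 151 227 178 130 110 110 160 174 174 173 170
  183 237 199  97 228 211  83]
 [132 137 138 138 136 136 138 134 113 214 196 157 111 111 112 175 149 158
  236 199 197  87  89 203 241]
 [128 135 136 137 137 136 137 135 131 135 147 227 180 136 109 109 132 237
  199 198 146  88  85  85 151]
 [ 90 167 134 132 138 135 135 137 135 136 136 104 209 199 174 132 238 200
  197 196 143  85  89  87  92]
 [ 92  93 122 135 136 135 136 135 135 136 133 131 123 147 228 239 224 201
  194 196  91  80  85  84 134]]
```

```bash
python3 - <<'E'
from h import *
import pickle
I,K,E=snap('wrist'); 
for nm,(I,K,E) in(('now',(I,K,E)),('w1',pickle.load(open('w1.pkl','rb')))):
    g=cv2.cvtColor(I,6)
    for x in(-.02,.02,.05):
        print(nm,x,[(y,int(g[tuple(np.round(proj(K,E,s2w(x,y/1000,.088))[::-1]).astype(int))])) for y in range(-170,-105,4)])
I,K,E=snap('scene')
for nm,g in(('now',cv2.cvtColor(I,6)),('old',cv2.imread('pics/scene0.png',0))):
    for x in(-.02,.02,.05): print('scene',nm,x,[(y,int(g[tuple(np.round(proj(K,E,s2w(x,y/1000,.088))[::-1]).astype(int))])) for y in range(-200,-105,6)])
E
```

```text
now -0.02 [(-170, 184), (-166, 184), (-162, 183), (-158, 183), (-154, 183), (-150, 185), (-146, 184), (-142, 184), (-138, 182), (-134, 230), (-130, 236), (-126, 224), (-122, 197), (-118, 141), (-114, 128), (-110, 129), (-106, 131)]
now 0.02 [(-170, 133), (-166, 131), (-162, 132), (-158, 134), (-154, 135), (-150, 136), (-146, 133), (-142, 235), (-138, 219), (-134, 220), (-130, 223), (-126, 232), (-122, 209), (-118, 140), (-114, 143), (-110, 144), (-106, 142)]
now 0.05 [(-170, 163), (-166, 160), (-162, 162), (-158, 161), (-154, 164), (-150, 228), (-146, 220), (-142, 222), (-138, 223), (-134, 225), (-130, 222), (-126, 235), (-122, 188), (-118, 142), (-114, 142), (-110, 143), (-106, 143)]
w1 -0.02 [(-170, 181), (-166, 183), (-162, 176), (-158, 179), (-154, 177), (-150, 178), (-146, 178), (-142, 176), (-138, 176), (-134, 177), (-130, 178), (-126, 201), (-122, 219), (-118, 134), (-114, 125), (-110, 125), (-106, 124)]
w1 0.02 [(-170, 128), (-166, 128), (-162, 128), (-158, 129), (-154, 127), (-150, 128), (-146, 129), (-142, 126), (-138, 128), (-134, 133), (-130, 154), (-126, 194), (-122, 204
[... 929 characters left out ...]
, (-116, 104), (-110, 126)]
scene old -0.02 [(-200, 160), (-194, 158), (-188, 157), (-182, 154), (-176, 152), (-170, 210), (-164, 225), (-158, 202), (-152, 203), (-146, 201), (-140, 206), (-134, 208), (-128, 205), (-122, 236), (-116, 112), (-110, 121)]
scene old 0.02 [(-200, 104), (-194, 104), (-188, 103), (-182, 104), (-176, 124), (-170, 137), (-164, 131), (-158, 169), (-152, 201), (-146, 200), (-140, 205), (-134, 207), (-128, 205), (-122, 237), (-116, 109), (-110, 120)]
scene old 0.05 [(-200, 131), (-194, 133), (-188, 133), (-182, 132), (-176, 135), (-170, 132), (-164, 131), (-158, 134), (-152, 133), (-146, 135), (-140, 167), (-134, 204), (-128, 199), (-122, 232), (-116, 106), (-110, 121)]
```

```bash
python3 -c "
from station import ctrl
print(ctrl.finish_job())"
```

```text
the job is handed in; nothing more can be done
None
```

The job is handed in, but I got no verdict back: the stop is home and clamped, the bed is clear of all three offcuts and images show offcuts low in the tin (not counted individually), the rake stands back on the bench, and I saw no contact with the offcuts, screwdriver or vee block but did not re-measure those two.

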